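Load a slide carrier onto the stainer's keyed rail

ROBOT

A 6-joint arm with a two-finger parallel gripper is mounted at the origin on a cart in front of the work surface, level with it; the furniture and walls round the work are solid. World frame = base frame: x ahead of the robot, y to its left, z up, the work surface at z = 0. Lengths are in m, angles in degrees, forces in N, time in s.
With the tool pointing down it reaches from about 0.275 to 0.825 m from the base axis. Payload 4.9 kg.
Tool frame: the origin (TCP) lies at the very end of the fingers, on their centre line; the grasp point (between the pads) lies behind it (robot.tcp_to_grasp is the z of the grasp point in the tool frame, in m); z points along the fingers, y is the line along which they close (so a half turn about z gives the same grasp; the last joint's range is limited). The gripper opens to 85 mm and grips with 20 to 120 N. Pads are 22 mm wide; open, the fingers measure 114 mm over their backs; the gripper's body (76 mm by 85 mm) begins 54 mm behind the grasp point. The pads swing forward as they close: fully open they stand 13 mm farther back than shut.
Start: joints at [-84.523, 18.69, -11.035, 60.275, 0, 82.311], TCP at [0.125, -0.536, 0.201] pointing down, gripper open.
Joint ranges: [-152.03, 152.03], [-55.5, 102.48], [-74.3, 77.21], [-110.64, 120.58], [-84.22, 78.4], [-180, 180]. Speed limits (degrees/s): [147.25, 147.25, 180, 180, 180, 180].

INTERFACE

Orientations are given as [roll, pitch, yaw] about the fixed x, y, z axes, in that order (R = Rz(yaw) Ry(pitch) Rx(roll)).
In Python, from workcell import status, viewer, job, spotter, robot gives the robot as it stands.
- The arm moves only by the tool carry_out, never from a script. Its argument "steps" is text: rows parted by semicolons, each of 4 numbers parted by spaces: the shift along the tool's x, y, z as a fraction of full scale, then the turn about the tool's z as a fraction of full scale. In form: dx dy dz twist; .... A call has 1 to 20 rows; each row shifts and turns the commanded pose from where the row before left it, along the tool's axes as they then stand; what a row does not reach is not made up. Full scale, the value 1, is 0.12 m for a shift and 45 degrees for a turn. A row lasts 1/10 s, in which the tool goes at most 50 mm and 8.59 degrees, less where a joint would pass 70% of its speed; a pose out of reach is approached as far as the arm can. A call with a number of a shift or a turn outside -1 to 1 is refused whole. A call with a gripper value outside its range is refused whole. "fingers" is the closure, from 0 (fully open) to 1 (shut), set as the call begins (left out, the last holds). The fingers move at their own pace and stop on an object; "squeeze" is the grip in N (left out, the last holds). Time passes only in rows, so rows that do not move let the fingers close. It gives the time, the measured TCP pose, the force, the opening and the grip force at its end, in the units of the state.
- status.get_obs(): the state, without advancing time (a new reading comes with each control period).
- viewer.camera(name): name is "side" or "top" or "wrist"; returns a dict with "img" (400x640x3 uint8, blue, green, red), "mtx" (3x3 intrinsics, pixels), "rvec" (rotation vector, rad) and "tvec" (3), from world to camera coordinates, as OpenCV has them. Camera axes: x right, y down, z forward; pixel columns grow to the right and rows downward; lengths in m; the calibration is good to about 2 mm. A picture is of the moment at which its call begins. There is no depth.
- job.finish_job(): hands the job in; it is judged then, once.
Trained networks look in a picture, given as the dict that the camera call returned (one of the last four; its "shot" number tells which), for a name from the list of things; names that differ only in an ending like _2 or _b are one class to them, and where a whole thing is asked for, a point or a joint stands for the part that bears it (a point fixed in the world has none). Each returns a list of dicts, best first, with "score" (0 to 1); they miss things now and then, are a little off and sometimes report something else, mostly with a low value. They report only what shows in the picture. A call takes as long as a camera call.
- spotter.silhouettes(picture, target): "region" (400x640 bool, what is visible of it) and "pixel" ([column, row] in pixels, amid what is visible of it).
The state is a dict: "time_s": time; "joint_positions": joint angles; "joint_vel": joint speeds; "joint_torque": joint torques, N m; "ee_pos": TCP position; "ee_rot": TCP orientation; "force": force on the tool from outside, world axes, zero at the start; "ft_torque": the same for the moment, N m; "opening": finger opening in m; "gripper_force": force on a finger pad.
Only numpy, scipy, OpenCV 4.12 (cv2) and the standard library are available. Lean on these libraries where they do the work, as an engineer would, in place of code of your own. Each camera call takes 0.05 s, during which the arm holds its last target. There are 200 camera calls.

TASK

Hang the slide carrier astride the horizontal rail so that it sits fully down on it; the rail is keyed, so if it stops high, lift it off, turn it half round and hang it again. Then slide it along the rail, under the two hold-down lips and the arch, until it is right up against the end stop, and leave it there. Keep the carrier upright, never let it drop, and do not knock over or shove the timer, the specimen cup or the tape roll.

Things in the scene. Friction and masses are not known exactly. Their poses are not given: they have to be found in the camera images.
- slide_carrier: Grey plastic slide carrier, an inverted U (saddle) with a basket of glass slides on either side, 97 (x) x 84 (y) x 124 (z) mm, about 0.35 kg, standing on the worktop. Origin: centre of its underside, z up. The slot between its legs runs along y, 29 mm wide, 80 mm deep, open below, legs flared over the lowest 13 mm. It looks the same from both sides; see carrier_step.
- carrier_tab (a point): Centre of the top of the carrier's grip post, 124 mm above the carrier's origin, axes as the carrier's. The post is 20 (x) x 30 (y) mm and 36 mm high, upright in the middle of the crown: grasp it from above, across x or across y. Its faces can be pushed.
- carrier_saddle (a point): Centre of the underside of the carrier's crown, 80 mm above the carrier's origin, axes as the carrier's. The crown is a plate 40 (x) x 84 (y) x 8 mm. When the carrier is fully down on the rail this point is level with the rail's highest surface.
- carrier_step (a point): Centre of a filled step inside the carrier's slot, in its upper corner on the carrier's +x side only: 8 (x) x 14 (z) mm, along the whole length, from 66 to 80 mm above the carrier's origin. It cannot be seen from outside.
- loading_rail: Fixed metal stand: drip tray 150 (x) x 370 (y) x 18 mm, two uprights and a level rail along y, 25 mm wide, highest surface at z 118 mm, free from y -155 to 150 mm; the -y upright ends at z 112 mm. Origin: centre of the tray's underside, z up, the end stop at its +y end (on the robot's right: the stand is turned about half round, and a little differently each time).
- rail_load (a point): On the rail's centre line, level with its highest surface, at y -40 mm of the stand (open part), axes as the stand's: a place to hang the carrier. One half of the rail's width (x < 0 or x > 0), all along, lies 14 mm lower than the other. Which half is not measured: find it by touch or sight. The carrier goes fully down only with its step over the low half; else it stops 14 mm high.
- rail_home (a point): Same line and height, at y +108 mm of the stand, axes as the stand's: carrier_saddle is here when the carrier is fully down and its end touches the end stop, the inner face (y 150 mm) of the +y upright.
- rail_lips (a point): Between the front ends of the gate's two hold-down lips, y 70 mm of the stand, z 130 mm (their underside). They run to the stop, x 14 to 26 mm either side, top z 139 mm. A carrier fully down passes below with 4 mm to spare, post in the 28 mm slot; a high one hits them. From y 114 mm on an arch (inside 46 mm wide, top z 171 mm) covers the post: push it home by its rear face.
- timer: White upright lab timer, 54 x 58 x 71 mm, loose; origin at the centre of its underside. Leave it alone.
- specimen_cup: Yellow cup with a blue lid, 64 mm across, 84 mm high, loose; origin at the centre of its underside. Leave it alone.
- tape_roll: Roll of tape lying flat, 100 mm across, 25 mm high, loose; origin at the centre of its underside. Leave it alone.

How it is judged:
By the outcome, as a careful person would: the job done as asked, in the order asked, and still so for the second after the job is handed in, with the robot touching nothing.
It also fails if it takes over 67 s, if anything falls off the work surface, if the arm or the gripper's body presses on something with over 40 N, if the wrist force passes 120 N, or if a joint passes its speed limit or range.

## Working session

There is one attempt and no reset: what is moved stays moved. The work goes in short steps, Python scripts to look and compute and a tool call to move; the robot and the scene stay as the last step left them, time stands still between calls to the robot, and variables do not carry over. Pictures are saved under pics/ and viewed, at most 10 in all, crops included, and the job is handed in when it is done.

Besides the shell and the picture viewer there is one more tool, called by a JSON object that holds its "api" and its "payload". carry_out: Moves the arm, as the interface text tells. Its arguments: {"type":"object","properties":{"steps":{"type":"string"},"fingers":{"type":"number"},"squeeze":{"type":"number"}},"required":["steps"]}

```bash
mkdir -p pics; ls
cat > h.py <<'E'
import numpy as np, cv2
from workcell import status, viewer, job, spotter, robot
def ray(p,px):
    R=cv2.Rodrigues(np.array(p["rvec"],float))[0]; t=np.array(p["tvec"],float).ravel()
    d=R.T@np.linalg.inv(p["mtx"])@np.array([px[0],px[1],1.]); return -R.T@t,d
def atz(p,px,z):
    c,d=ray(p,px); return c+d*(z-c[2])/d[2]
def proj(p,X):
    return cv2.projectPoints(np.array(X,float).reshape(-1,3),np.array(p["rvec"],float),np.array(p["tvec"],float),np.array(p["mtx"],float),None)[0].reshape(-1,2)
E
python3 - <<'E'
from h import *
o=status.get_obs(); print({k:np.round(v,3) for k,v in o.items()}, robot.tcp_to_grasp)
ims=[]
for n in ["top","side"]:
    p=viewer.camera(n); cv2.imwrite(f"pics/{n}0.png",p["img"])
    print(n,np.round(ray(p,(320,200)),3).tolist(), np.round(p["mtx"],0).tolist())
    for t in ["slide_carrier","carrier_tab","loading_rail","timer","specimen_cup","tape_roll"]:
        for s in spotter.silhouettes(p,t)[:2]:
            m=s["region"].astype(np.uint8); print(t,round(s["score"],2),np.round(s["pixel"]),m.sum(),np.round(cv2.minAreaRect(cv2.findNonZero(m))[:][0]),cv2.minAreaRect(cv2.findNonZero(m))[1:])
E
```

```text
pics
{'time_s': np.float64(0.0), 'joint_positions': array([-8.4521e+01,  1.8734e+01, -1.1091e+01,  6.0277e+01, -2.0000e-03,
        8.2309e+01]), 'joint_vel': array([ 0.017, -0.044,  0.047,  0.032, -0.022,  0.073]), 'joint_torque': array([-0.0000e+00, -4.4340e+01,  2.6244e+01,  1.6000e-02, -0.0000e+00,
        0.0000e+00]), 'ee_pos': array([ 0.125, -0.535,  0.2  ]), 'ee_rot': array([-1.79899e+02, -1.10000e-02,  1.31700e+01]), 'force': array([ 0.388, -1.136, -0.414]), 'ft_torque': array([-0.043, -0.082, -0.013]), 'gripper_force': np.float64(0.0), 'opening': np.float64(0.085)} -0.0187
top [[0.377, -0.034, 1.268], [0.137, -0.023, -0.99]] [[410.0, 0.0, 320.0], [0.0, 410.0, 201.0], [0.0, 0.0, 1.0]]
slide_carrier 0.58 [327. 208.] 5070 [324. 207.] ((49.99991226196289, 123.42251586914062), 82.11685943603516)
slide_carrier 0.56 [219. 230.] 1071 [217. 229.] ((34.794837951660156, 34.743064880371094), 21.250505447387695)
carrier_tab 0.88 [216. 225.] 1009 [217. 229.] ((33.83636474609375, 32.88768768310547), 18.43494987487793)
loading_rail 0.65 [326. 211.] 5182 [325. 207.] ((50.67449188232422, 124
[... 459 characters left out ...]
1.0, 194.0], [0.0, 0.0, 1.0]]
slide_carrier 0.71 [318. 287.] 1655 [317. 290.] ((44.755340576171875, 45.22032928466797), 35.53767776489258)
slide_carrier 0.42 [250. 267.] 635 [252. 267.] ((33.093807220458984, 23.702320098876953), 63.43495178222656)
carrier_tab 0.81 [319. 289.] 1619 [317. 290.] ((43.88482666015625, 45.446563720703125), 38.65980911254883)
carrier_tab 0.23 [321. 213.] 4454 [319. 199.] ((53.00713348388672, 120.70165252685547), 6.340191841125488)
loading_rail 0.66 [321. 209.] 4405 [319. 200.] ((52.07147216796875, 120.94344329833984), 6.613461017608643)
specimen_cup 0.72 [252. 267.] 642 [250. 268.] ((33.0, 23.0), 90.0)
tape_roll 0.65 [385. 158.] 360 [382. 154.] ((21.0, 27.0), 90.0)
```

Run:
```python
import cv2
a=cv2.imread("pics/top0.png")[130:290,180:480]; b=cv2.imread("pics/side0.png")[100:330,220:420]
cv2.imwrite("pics/topc.png",cv2.resize(a,(800,427),interpolation=cv2.INTER_CUBIC))
cv2.imwrite("pics/sidec.png",cv2.resize(b,(521,600),interpolation=cv2.INTER_CUBIC))
```

```text
(no output)
```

View pics/topc.png

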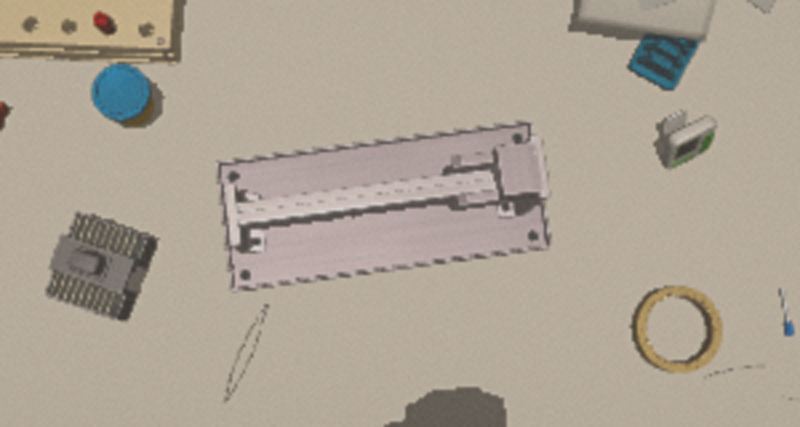

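View pics/sidec.png

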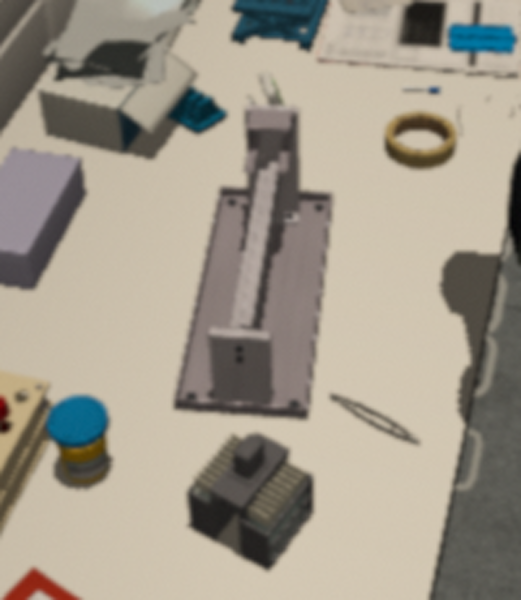

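The top view shows the carrier at full-image px (213,228), with its slot roughly along the image columns and tilted about 18° downwards. The stand's tray corners are at about (262,191), (379,176), (386,223) and (268,239), with the gate and stop on the right (-y). The cup is at (226,165), beyond the carrier. The side view agrees.

Run:
```python
from h import *
p=viewer.camera("top")
c=np.array([[219,163],[530,124],[549,247],[235,290]])*.375+[180,130]
W=np.array([atz(p,x,.018) for x in c]); print(np.round(W,3)); print("ctr",W.mean(0), [np.linalg.norm(W[i]-W[(i+1)%4]).round(3) for i in range(4)])
d=(W[1]+W[2]-W[0]-W[3]);print("tray +y dir deg",np.degrees(np.arctan2(d[1],d[0])))
print("rail ends", [np.round(atz(p,np.array(x)*.375+[180,130],.118),3) for x in [(240,210),(495,181)]])
print("tab",atz(p,(213,228),.124),[np.round(atz(p,np.array(x)*.375+[180,130],.088),3) for x in [(53,251),(143,279),(62,235),(140,262)]])
for t,z in [("specimen_cup",.084),("timer",.071),("tape_roll",.025)]:
    s=spotter.silhouettes(p,t)[0]; print(t,atz(p,s["pixel"],z))
w=viewer.camera("wrist"); print("wrist",ray(w,(320,200)),w["mtx"][0][0])
```

```text
[[ 0.573  0.116  0.018]
 [ 0.629 -0.244  0.018]
 [ 0.486 -0.266  0.018]
 [ 0.428  0.091  0.018]]
ctr [ 0.52902765 -0.07577007  0.018     ] [np.float64(0.364), np.float64(0.145), np.float64(0.363), np.float64(0.147)]
tray +y dir deg -80.88529247963814
rail ends [array([0.508, 0.08 , 0.118]), array([ 0.546, -0.19 ,  0.118])]
tab [0.44907976 0.23403513 0.124     ] [array([0.461, 0.28 , 0.088]), array([0.434, 0.183, 0.088]), array([0.479, 0.272, 0.088]), array([0.452, 0.187, 0.088])]
specimen_cup [0.63175619 0.21898087 0.084     ]
timer [ 0.61034505 -0.40060416  0.071     ]
tape_roll [ 0.3827749  -0.44299281  0.025     ]
wrist (array([ 0.20565492, -0.51638856,  0.37393138]), array([-0.32731862, -0.08178034, -0.94145604])) 336.1306669323864
```

{"api": "carry_out", "payload": {"steps": "0 0 -0.02 -0.185;0 0 -0.02 -0.185;0 0 -0.02 -0.185;0 0 -0.02 -0.185;0 0 -0.02 -0.185;0 0 -0.02 -0.185;0 0 -0.02 -0.185;0 0 -0.02 -0.185;0 0 -0.02 -0.185;0 0 -0.02 -0.185;0 0 -0.02 -0.185;0 0 -0.02 -0.185;0 0 -0.02 -0.185;0 0 -0.02 -0.185;0 0 -0.02 -0.185;0 0 -0.02 -0.185;0 0 -0.02 -0.185;0 0 -0.02 -0.185;0 0 -0.02 0;0 0 -0.02 0"}}

```text
time_s: 2.95
ee_pos: [0.1253, -0.5355, 0.2491]
ee_rot: [180.0, -0.0, 162.8]
force: [-0.3, -0.4, -0.8]
opening: 0.0856
gripper_force: 0.0
```

{"api": "carry_out", "payload": {"steps": "-0.034 0.346 0 0;-0.034 0.346 0 0;-0.034 0.346 0 0;-0.034 0.346 0 0;-0.034 0.346 0 0;-0.034 0.346 0 0;-0.034 0.346 0 0;-0.034 0.346 0 0;-0.034 0.346 0 0;-0.034 0.346 0 0;-0.034 0.346 0 0;-0.034 0.346 0 0;-0.034 0.346 0 0;-0.034 0.346 0 0;-0.034 0.346 0 0;-0.034 0.346 0 0;-0.034 0.346 0 0;-0.034 0.346 0 0;-0.034 0.346 0 0;-0.034 0.346 0 0"}}

```text
time_s: 4.95
ee_pos: [0.4463, 0.2367, 0.2491]
ee_rot: [180.0, 0.0, 162.9]
force: [1.5, -0.1, 0.8]
opening: 0.0852
gripper_force: 0.0
```

Run:
```python
from h import *
o=status.get_obs(); print(o["ee_pos"],o["ee_rot"],o["joint_positions"])
p=viewer.camera("wrist"); np.savez("w1.npz",**{k:p[k] for k in("mtx","rvec","tvec")}); cv2.imwrite("pics/w1.png",p["img"])
print(ray(p,(320,200)))
for t in ["slide_carrier","carrier_tab"]:
    for s in spotter.silhouettes(p,t)[:2]: print(t,s["score"],s["pixel"],atz(p,s["pixel"],.1),cv2.minAreaRect(cv2.findNonZero(s["region"].astype(np.uint8))))
```

```text
[0.4463219  0.23668955 0.24914372] [1.79992753e+02 3.16059746e-02 1.62900155e+02] [ 1.95692677e+01  1.22412994e+01 -1.26197083e+01  6.51093134e+01
 -1.30621250e-02  3.66691072e+01]
(array([0.36493701, 0.26141672, 0.42202389]), array([ 0.32220391, -0.09534892, -0.94194384]))
slide_carrier 0.55 [326.9, 159.9] [0.43730487 0.24743921 0.1       ] ((323.6558532714844, 161.4483184814453), (82.43904876708984, 93.4693603515625), 2.2025980949401855)
carrier_tab 0.88 [323.2, 156.0] [0.43253814 0.24510623 0.1       ] ((323.8778076171875, 161.23289489746094), (82.10186767578125, 92.76648712158203), 1.1233028173446655)
```

View pics/w1.png

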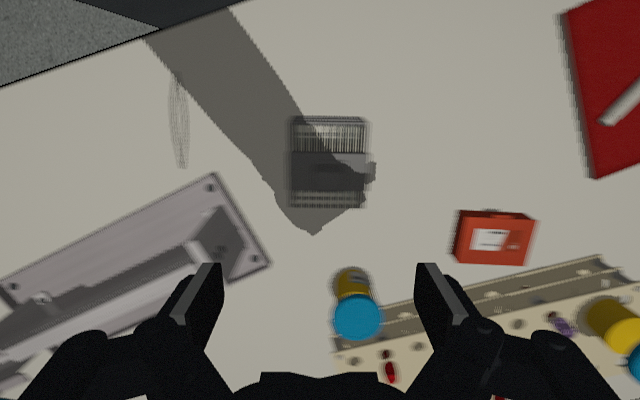

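Wrist view: the carrier is at about (328,162), nearly aligned with the image, with the crown at rows 152–192. The fingers straddle columns 220–415. I'll enlarge it to find the post and the yaw.

Run:
```python
import cv2
a=cv2.imread("pics/w1.png")[105:220,270:390]
a=cv2.convertScaleAbs(a,alpha=2.2,beta=-60)
cv2.imwrite("pics/w1c.png",cv2.resize(a,(600,575),interpolation=cv2.INTER_CUBIC))
```

```text
(no output)
```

View pics/w1c.png

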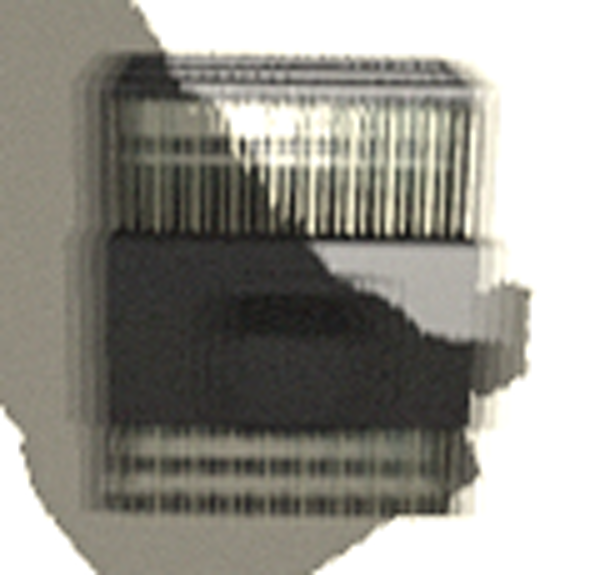

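The crown shows at crop rows 238–425 and columns 110–470, with motion blur along the columns. I'll take a still one.

Run:
```python
from h import *
p=viewer.camera("wrist"); cv2.imwrite("pics/w2.png",p["img"]); o=status.get_obs(); print(o["ee_pos"],o["ee_rot"])
a=cv2.convertScaleAbs(p["img"][105:220,270:390],alpha=2.2,beta=-60)
cv2.imwrite("pics/w2c.png",cv2.resize(a,(600,575),interpolation=cv2.INTER_CUBIC))
R=p
import pickle; pickle.dump(p,open("w2.pkl","wb"))
```

```text
[0.44551412 0.23513402 0.2485351 ] [-1.79935308e+02 -4.57505300e-02  1.63022517e+02]
```

View pics/w2c.png

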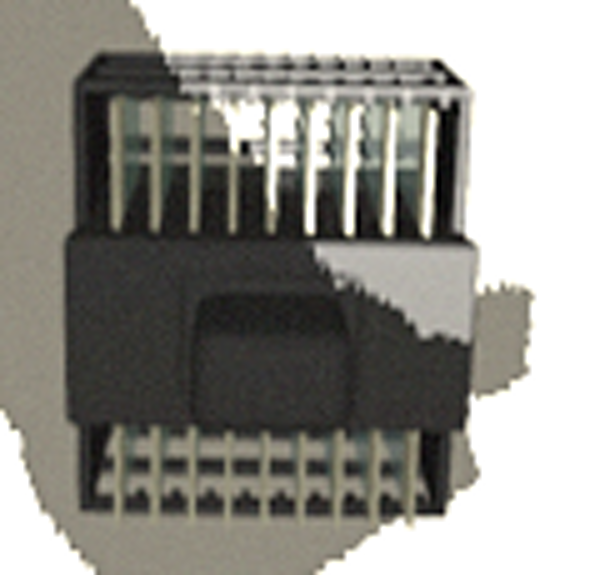

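Sharp now: the crown corners are at crop (68,235), (476,243), (68,422) and (470,430), and the post is at columns 195–355.

Run:
```python
from h import *
import pickle; p=pickle.load(open("w2.pkl","rb"))
f=lambda x,z: atz(p,np.array(x)/5+[270,105],z)
W=np.array([f(x,.088) for x in [(68,235),(476,243),(470,430),(68,422)]]); print(np.round(W,4),"ctr",W.mean(0))
print([np.linalg.norm(W[i]-W[(i+1)%4]).round(4) for i in range(4)])
d=W[1]+W[2]-W[0]-W[3]; a=np.degrees(np.arctan2(d[1],d[0])); print("slot dir",a,"yaw",a+90)
print(f((195,400),.124),f((355,400),.124))
```

```text
[[0.4191 0.2074 0.088 ]
 [0.4445 0.2853 0.088 ]
 [0.4824 0.2743 0.088 ]
 [0.4564 0.1946 0.088 ]] ctr [0.45061768 0.24039197 0.088     ]
[np.float64(0.082), np.float64(0.0395), np.float64(0.0838), np.float64(0.0394)]
slot dir 71.93912087784436 yaw 161.93912087784435
[0.44932349 0.22564489 0.124     ] [0.45792153 0.25396315 0.124     ]
```

{"api": "carry_out", "payload": {"steps": "-0.027 0.054 0 0.024;0 0 0.2 0;0 0 0.2 0;0 0 0.2 0;0 0 0.2 0;0 0 0.2 0;0 0 0.15 0;0 0 0.08 0;0 0 0.05 0;0 0 0 0;0 0 0 0", "fingers": 0}}

```text
time_s: 6.25
ee_pos: [0.4516, 0.2401, 0.0962]
ee_rot: [180.0, 0.1, 161.9]
force: [0.0, 0.7, -0.2]
opening: 0.0853
gripper_force: 0.0
```

{"api": "carry_out", "payload": {"steps": "0 0 0 0;0 0 0 0;0 0 0 0;0 0 0 0;0 0 0 0;0 0 0 0;0 0 0 0;0 0 0 0;0 0 0 0;0 0 0 0", "fingers": 1, "squeeze": 50}}

```text
time_s: 7.25
ee_pos: [0.4509, 0.2401, 0.0953]
ee_rot: [180.0, -0.0, 161.9]
force: [-0.2, 0.4, 1.0]
opening: 0.0003
gripper_force: 0.0
```

The gripper shut on nothing, so I'll look.

Run:
```python
from h import *
p=viewer.camera("wrist"); s=viewer.camera("side"); import pickle; pickle.dump((p,s),open("w3.pkl","wb"))
o=status.get_obs(); print(o["opening"],o["ee_pos"])
a=cv2.resize(p["img"],(480,300)); b=cv2.resize(s["img"][210:350,240:400],(343,300))
cv2.imwrite("pics/w3.png",np.hstack([cv2.resize(p["img"][:,160:480],(400,500)),cv2.resize(s["img"][210:350,260:372],(400,500))]))
```

```text
1.8734632348363732e-05 [0.45090765 0.24003367 0.09537381]
```

View pics/w3.png

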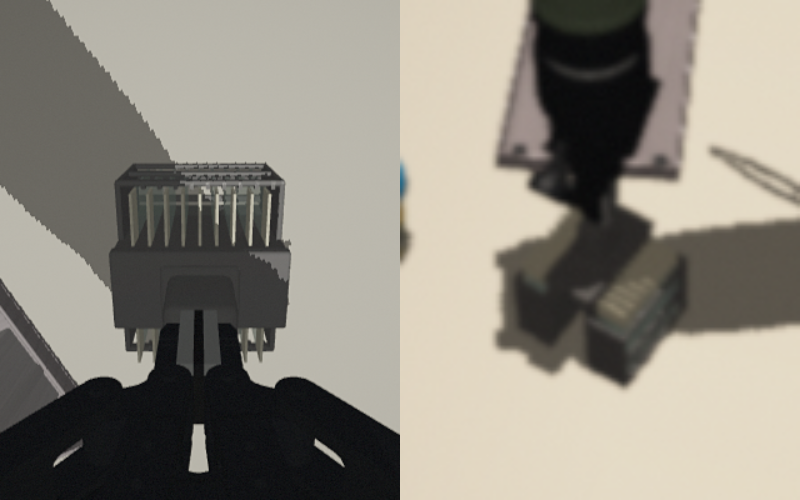

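Both views show the fingers closed against the robot-far side of the post, or over it. I'll measure where the carrier is now and where the fingertips project.

Run:
```python
from h import *
import pickle; p,s=pickle.load(open("w3.pkl","rb"))
f=lambda x,z: atz(p,np.array(x)/1.25+[160,0],z)
W=np.array([f(x,.088) for x in [(110,250),(290,248),(288,326),(113,326)]]); print(np.round(W,4),W.mean(0))
print("post top L,R,near-edge mid",f((166,295),.124),f((238,295),.124),f((200,275),.124))
e=status.get_obs()["ee_pos"]
print("tcp in wrist px(panel)",(proj(p,e)-[160,0])*1.25, "side", (proj(s,e)-[260,210])*[400/112,500/140])
c=np.array([.4506,.2404,.124]);print("pred post top",(proj(p,c)-[160,0])*1.25,(proj(s,c)-[260,210])*[400/112,500/140])
print("camera",ray(p,(320,200)), np.array(e))
cv2.imwrite("pics/w3c.png",cv2.resize(cv2.convertScaleAbs(p["img"][120:300,230:410],alpha=1.8,beta=0),(600,600),interpolation=cv2.INTER_CUBIC))
```

```text
[[0.4186 0.2078 0.088 ]
 [0.443  0.286  0.088 ]
 [0.4818 0.2754 0.088 ]
 [0.4555 0.1945 0.088 ]] [0.44970637 0.24093833 0.088     ]
post top L,R,near-edge mid [0.4322531 0.2328538 0.124    ] [0.44069296 0.25876491 0.124     ] [0.42843711 0.2476241  0.124     ]
tcp in wrist px(panel) [[199.18227429 298.45738653]] side [[199.84487016 240.68443438]]
pred post top [[199.93118454 330.13737898]] [[198.8419961  216.05632576]]
camera (array([0.3700248 , 0.26610336, 0.26830367]), array([ 0.32003458, -0.10073545, -0.94212271])) [0.45090765 0.24003367 0.09537381]
```

View pics/w3c.png

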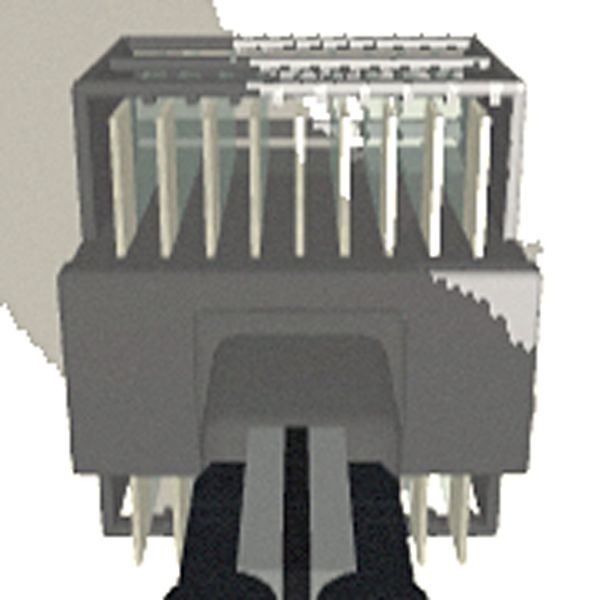

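{"api": "carry_out", "payload": {"steps": "0 0 -0.02 0;0 0 -0.02 0;0 0 0 0;0 0 0 0;0 0 0 0"}}

```text
time_s: 7.85
ee_pos: [0.4509, 0.24, 0.1002]
ee_rot: [-180.0, 0.0, 161.9]
force: [0.8, -0.4, -0.4]
opening: -0.0004
gripper_force: 0.0
```

Run:
```python
from h import *
import pickle
p0,_=pickle.load(open("w3.pkl","rb")); p=viewer.camera("wrist")
o=status.get_obs(); print(o["force"],o["opening"],o["gripper_force"],o["ee_pos"])
# crown/basket motion in the wrist image: template match of the basket patch and of finger patch
for r in [(130,200,245,395),(120,150,245,395),(250,290,290,345)]:
    t=p0["img"][r[0]:r[1],r[2]:r[3]]; m=cv2.matchTemplate(p["img"],t,cv2.TM_CCOEFF_NORMED); _,v,_,l=cv2.minMaxLoc(m); print(v,np.array(l)-[r[2],r[0]])
for t in ["carrier_tab","slide_carrier"]:
    for s in spotter.silhouettes(p,t)[:1]: print(t,s["score"],s["pixel"],cv2.boundingRect(s["region"].astype(np.uint8)))
```

```text
[-0.71200504 -0.35605829  0.97019607] -3.0953357526968155e-05 0.0 [0.45084726 0.24003869 0.1001335 ]
0.8954963088035583 [-1 -1]
0.970045804977417 [ 0 -1]
0.9892772436141968 [0 0]
carrier_tab 0.8 [318.5, 196.6] (249, 129, 142, 157)
slide_carrier 0.76 [319.9, 196.4] (249, 129, 142, 156)
```

Run:
```python
from h import *
import pickle
from scipy.spatial.transform import Rotation as Rn
p=pickle.load(open("w2.pkl","rb"))
T=np.array([.44551,.23513,.24854]); R=Rn.from_euler('xyz',[-179.935,-.046,163.02],degrees=True).as_matrix()
for x in(.011,0,-.011):
  for z in (0,-.013): print(x,z,[np.round(proj(p,T+R@[x,y,z])[0],1) for y in(-.0425,.0425)])
g=p["img"][255:300,180:460].astype(int).sum(2)
cv2.imwrite("pics/w2f.png",cv2.resize(np.hstack([cv2.convertScaleAbs(p["img"][250:360,170:250],alpha=2),cv2.convertScaleAbs(p["img"][250:360,390:470],alpha=2)]),(800,550),interpolation=cv2.INTER_CUBIC))
p3,s=pickle.load(open("w3.pkl","rb"))
print([np.round((proj(p3,np.array([.4506,.2404,.124])+R@[x,y,0])[0]-[230,120])*3.333) for x in(.01,-.01) for y in(-.015,.015)])
```

```text
0.011 0 [array([240.5, 220.5]), array([393. , 220.7])]
0.011 -0.013 [array([235. , 230.3]), array([398.2, 230.5])]
0 0 [array([241.9, 238.3]), array([391.5, 238.5])]
0 -0.013 [array([236.7, 249.2]), array([396.6, 249.4])]
-0.011 0 [array([243.3, 255.5]), array([390.2, 255.7])]
-0.011 -0.013 [array([238.2, 267.3]), array([395. , 267.5])]
[array([194., 421.]), array([403., 417.]), array([201., 541.]), array([402., 538.])]
```

View pics/w2f.png

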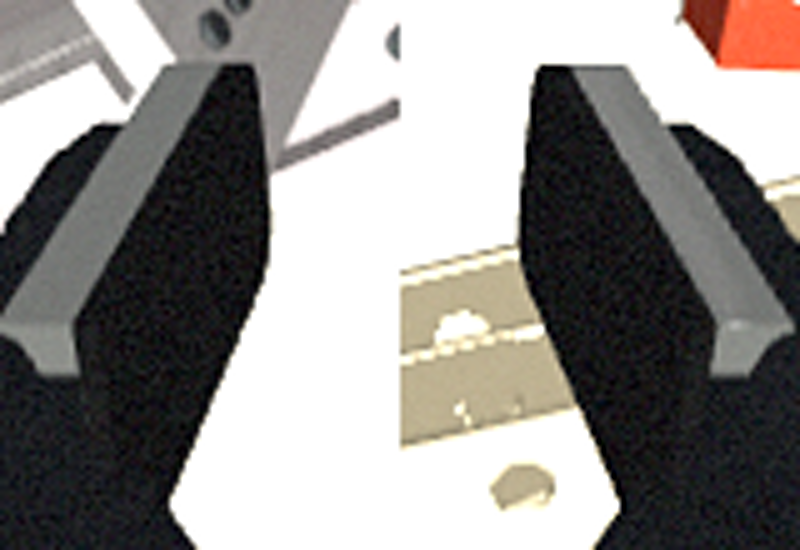

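The fingertips show at row 263 and 197 px apart. The stated TCP predicts row 230 and 163 px. So the real fingertips are about 33 mm behind the reported TCP, and the gripper closed just above the post. I'll open and go lower.

{"api": "carry_out", "payload": {"steps": "0 0 0 0;0 0 0 0;0 0 0 0;0 0 0 0;0 0 0 0;0 0 0 0;0 0 0.08 0;0 0 0.08 0;0 0 0.08 0;0 0 0.05 0;0 0 0 0;0 0 0 0", "fingers": 0}}

```text
time_s: 9.2
ee_pos: [0.4508, 0.24, 0.0652]
ee_rot: [-180.0, -0.0, 161.9]
force: [0.4, 1.0, 0.9]
opening: 0.0852
gripper_force: 0.0
```

{"api": "carry_out", "payload": {"steps": "0 0 0 0;0 0 0 0;0 0 0 0;0 0 0 0;0 0 0 0;0 0 0 0;0 0 0 0;0 0 0 0;0 0 0 0;0 0 0 0", "fingers": 1, "squeeze": 50}}

```text
time_s: 10.2
ee_pos: [0.4512, 0.2402, 0.0657]
ee_rot: [180.0, 0.0, 161.9]
force: [-1.2, 0.5, 5.1]
opening: 0.0295
gripper_force: 51.2
```

{"api": "carry_out", "payload": {"steps": "0 0 -0.04 0;0 0 -0.08 0;0 0 -0.125 0;0 0 -0.15 0;0 0 -0.15 0;0 0 -0.15 0;0 0 -0.15 0;0 0 -0.15 0;0 0 -0.125 0;0 0 -0.08 0;0 0 -0.05 0;0 0 0 0;0 0 0 0;0 0 0 0"}}

```text
time_s: 11.6
ee_pos: [0.4503, 0.2399, 0.2145]
ee_rot: [-179.9, -0.1, 161.9]
force: [-0.0, -0.4, -4.2]
opening: 0.0292
gripper_force: 50.3
```

Run:
```python
from h import *
import pickle
p=viewer.camera("wrist"); t=viewer.camera("top"); pickle.dump((p,t),open("w4.pkl","wb"))
o=status.get_obs(); print(o["force"],o["opening"],o["gripper_force"],o["ee_pos"])
im=cv2.convertScaleAbs(cv2.resize(p["img"][:,:330],None,fx=1.5,fy=1.5,interpolation=cv2.INTER_CUBIC),alpha=1.4)
im2=cv2.resize(t["img"][165:245,250:400],None,fx=3.3,fy=3.3,interpolation=cv2.INTER_CUBIC)
a=np.radians(-171); R=np.array([[np.cos(a),-np.sin(a)],[np.sin(a),np.cos(a)]]); c=np.array([.529,-.076])
def W(x,y,z): return [*(c+R@[x,y]),z]
for (pic,img,o0,f) in [(p,im,(0,0),1.5),(t,im2,(250,165),3.3)]:
    for A,B,col in [((-.0125,-.155,.118),(-.0125,.15,.118),(0,0,255)),((.0125,-.155,.118),(.0125,.15,.118),(0,160,0)),((-.075,-.185,.018),(-.075,.185,.018),(255,0,0)),((.075,-.185,.018),(.075,.185,.018),(255,0,0)),((-.075,-.185,.018),(.075,-.185,.018),(255,0,0)),((-.075,.185,.018),(.075,.185,.018),(255,0,0))]:
        q=(proj(pic,[W(*A),W(*B)])-o0)*f; print(np.round(q.ravel())); cv2.line(img,*[tuple(int(v) for v in r) for r in q],col,1)
cv2.imwrite("pics/w4.png",im[:600]); 
cv2.imwrite("pics/w4t.png",im2)
cv2.imwrite("pics/w4b.png",np.hstack([cv2.resize(im,(330,400)),cv2.resize(im2,(470,251)) if 0 else cv2.copyMakeBorder(cv2.resize(im2,(470,251)),0,149,0,0,cv2.BORDER_CONSTANT)]))
print(im.shape,im2.shape)
```

```text
[ 0.63508537  0.06519888 -4.27664215] 0.029050546185675395 50.29513120651245 [0.45043075 0.23988636 0.21466965]
[270. 452. -79. 614.]
[ 247.  422. -107.  591.]
[388. 421.  54. 573.]
[288. 270. -66. 455.]
[388. 421. 288. 270.]
[ 54. 573. -66. 455.]
[ 67. 134. 419.  88.]
[ 70. 162. 423. 117.]
[ 37.  85. 428.  35.]
[ 56. 245. 453. 193.]
[ 37.  85.  56. 245.]
[428.  35. 453. 193.]
(600, 495, 3) (264, 495, 3)
```

View pics/w4.png

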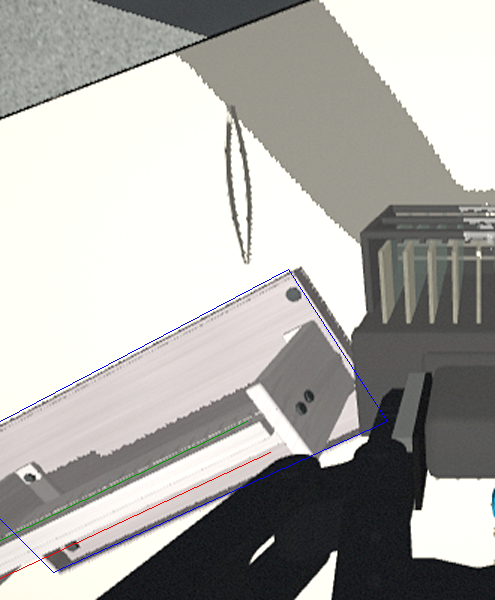

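The carrier is held. The fitted stand outline lies on the tray, with its near edge within about 3 px, and the rail's near edge lies on the green line at (247,422). The visible far edge at (272,435) falls inside the red line, which suggests the far half is the low one. I'll check this numerically with cross profiles.

Run:
```python
from h import *
import pickle
p,t=pickle.load(open("w4.pkl","rb"))
a=np.radians(-171); R=np.array([[np.cos(a),-np.sin(a)],[np.sin(a),np.cos(a)]]); c=np.array([.529,-.076])
for nm,pic,ys in [("wrist",p,(-.14,-.12,-.10,-.08,-.06,-.04)),("top",t,(-.12,-.06,0,.05))]:
    g=cv2.cvtColor(pic["img"],cv2.COLOR_BGR2GRAY).astype(np.float32)
    def prof(y,z,xs):
        q=proj(pic,[[*(c+R@[x,y]),z] for x in xs]).astype(np.float32)
        return cv2.remap(g,q[:,0].reshape(1,-1),q[:,1].reshape(1,-1),cv2.INTER_LINEAR)[0]
    print(nm,"x(mm) 30..-30 step3, z=.118")
    for y in ys: print(y,prof(y,.118,np.arange(30,-31,-3)/1e3).astype(int))
    print("tray edge x=85..65 step2, z=.018")
    for y in ys: print(y,prof(y,.018,np.arange(85,64,-2)/1e3).astype(int), "far", prof(y,.018,-np.arange(85,64,-2)/1e3).astype(int))
```

```text
wrist x(mm) 30..-30 step3, z=.118
-0.14 [ 83  83  83  92  90 122  94 161 179 175 181 171 176 167 150 149 150 138
  17  19  14]
-0.12 [ 83  83  84  92  93 105  88 162 180 177 183 175 177 169 148 150 148 153
  69  13  15]
-0.1 [ 82  81  82  91  92 109  93 159 181 179 183 174 176 169 147 149 148 145
  73 128 127]
-0.08 [ 81  81  81  90  89  90  93 160 182 179 183 172 178 169 149 151 149 151
  72 111 184]
-0.06 [ 81  80  82  89  86 107  86 154 181 179 182 166 178 162 151 153 149 150
  65 109 185]
-0.04 [ 81  80  81  91  88  93  90 148 180 178 180 171 179 169 151 153 150 152
  73 106 171]
tray edge x=85..65 step2, z=.018
-0.14 [190 190 191 190 190 193 136 147 151 159 160] far [190 191 191 189 174 124  68  69  95 155 155]
-0.12 [190 190 189 190 190 193 126 151 153 156 158] far [190 189 190 188 172 128  85  90  89  88  85]
-0.1 [191 190 190 190 189 191 120 152 149 154 155] far [ 17  19  19  18  20  17  18  18  32 161 186]
-0.08 [189 190 190 190 190 186 100 151 140 153 154] far [22 22 22 19 18 17 19 18 18 16 25]
-0.06 [189 189 190 189 189 190 116 147 131 153 155] far [ 16  18  17  19  18  20
[... 258 characters left out ...]
8 190 190 189 166 101  97 153 215 212 210 211 208 205 194 184 183 181
 184 183 179]
0 [185 186 186 186 181 106  90 139 208 205 199 193 207 204 190 172 179 180
 178 177 176]
0.05 [180 181 182 178 161  99  98 142 204 197 193 188 191 198 196 183 178 178
 178 178 176]
tray edge x=85..65 step2, z=.018
-0.12 [186 188 188 187 183 160 145 158 178 195 197] far [189 190 185 159 151 151 136 144 169 177 180]
-0.06 [188 190 191 190 185 171 124 114 126 171 190] far [190 190 189 184 176 135 121 161 172 176 177]
0 [188 189 190 190 188 177 165 157 158 168 189] far [190 188 176 149 134 125 127 148 172 172 174]
0.05 [189 190 189 189 188 185 149 115 114 146 184] far [189 189 179 151 126 109 136 155 168 172 175]
```

{"api": "carry_out", "payload": {"steps": "-0.05 -0.076 0 0;-0.109 -0.166 0 0;-0.109 -0.166 0 0;-0.109 -0.166 0 0;-0.109 -0.166 0 0;-0.109 -0.166 0 0;-0.109 -0.166 0 0;-0.109 -0.166 0 0;-0.109 -0.166 0 0;-0.109 -0.166 0 0;-0.109 -0.166 0 0;-0.109 -0.166 0 0;-0.059 -0.09 0 0;0 0 0 -0.12;0 0 0 -0.13;0 0 0 -0.13;0 0 0 -0.13;0 0 0 -0.1;0 0 0 0;0 0 0 0"}}

```text
time_s: 13.7
ee_pos: [0.5258, -0.0359, 0.2153]
ee_rot: [180.0, -0.0, -170.7]
force: [-0.1, 0.3, -4.4]
opening: 0.0292
gripper_force: 50.4
```

{"api": "carry_out", "payload": {"steps": "0 0 0.1 0;0 0 0.1 0;0 0 0.1 0;0 0 0.1 0;0 0 0.1 0;0 0 0.1 0;0 0 0.1 0;0 0 0.05 0;0 0 0 0;0 0 0 0"}}

```text
time_s: 14.7
ee_pos: [0.5262, -0.0359, 0.1255]
ee_rot: [-180.0, 0.0, -170.6]
force: [-0.3, 1.7, -4.0]
opening: 0.0289
gripper_force: 50.4
```

No side force, so the carrier is astride the rail. I'll go down in small steps past the 14 mm-high level (ee about 0.118).

{"api": "carry_out", "payload": {"steps": "0 0 0.02 0;0 0 0.02 0;0 0 0.02 0;0 0 0.015 0;0 0 0 0;0 0 0 0"}}

```text
time_s: 15.3
ee_pos: [0.526, -0.0359, 0.1164]
ee_rot: [180.0, -0.0, -170.6]
force: [1.1, -0.1, -4.3]
opening: 0.0293
gripper_force: 50.4
```

{"api": "carry_out", "payload": {"steps": "0 0 0.01 0;0 0 0.01 0;0 0 0.01 0;0 0 0.01 0;0 0 0 0;0 0 0 0"}}

```text
time_s: 15.9
ee_pos: [0.5259, -0.0359, 0.1115]
ee_rot: [180.0, -0.0, -170.6]
force: [0.1, -0.0, -3.5]
opening: 0.0293
gripper_force: 50.4
```

{"api": "carry_out", "payload": {"steps": "0 0 0.015 0;0 0 0.015 0;0 0 0.01 0;0 0 0.01 0;0 0 0 0;0 0 0 0"}}

```text
time_s: 16.5
ee_pos: [0.5259, -0.0359, 0.1055]
ee_rot: [180.0, -0.0, -170.6]
force: [0.4, 0.5, -3.7]
opening: 0.0293
gripper_force: 50.4
```

{"api": "carry_out", "payload": {"steps": "0 0 0.01 0;0 0 0.008 0;0 0 0.008 0;0 0 0 0;0 0 0 0"}}

```text
time_s: 17.0
ee_pos: [0.5262, -0.0359, 0.1038]
ee_rot: [-180.0, 0.1, -170.6]
force: [-4.2, 0.9, 6.5]
opening: 0.0288
gripper_force: 51.7
```

The force turned upward at ee z 0.1038, and the fully-down level is 0.1037, so the carrier is seated on the first try. I'll release and go up.

{"api": "carry_out", "payload": {"steps": "0 0 -0.015 0;0 0 0 0;0 0 0 0;0 0 0 0;0 0 0 0;0 0 0 0;0 0 0 0;0 0 -0.1 0;0 0 -0.15 0;0 0 -0.15 0;0 0 -0.1 0;0 0 0 0;0 0 0 0", "fingers": 0}}

```text
time_s: 18.3
ee_pos: [0.526, -0.0359, 0.1643]
ee_rot: [-180.0, 0.0, -170.6]
force: [-0.3, -0.5, -0.4]
opening: 0.0853
gripper_force: 0.0
```

Run:
```python
from h import *
import pickle
p=viewer.camera("wrist"); pickle.dump(p,open("w5.pkl","wb")); o=status.get_obs(); print(o["ee_pos"],o["force"])
for s in spotter.silhouettes(p,"carrier_tab")[:1]: print(s["score"],s["pixel"],cv2.minAreaRect(cv2.findNonZero(s["region"].astype(np.uint8))))
im=p["img"].copy()
a=np.radians(-170.65); R=np.array([[np.cos(a),-np.sin(a)],[np.sin(a),np.cos(a)]]); c=np.array([.5315,-.0756])
def W(x,y,z): return [*(c+R@[x,y]),z]
def poly(L,col):
    q=np.round(proj(p,[W(*l) for l in L])*16).astype(np.int32); cv2.polylines(im,[q.reshape(-1,1,2)],True,col,1,cv2.LINE_AA,4)
poly([(x,-.04+y,.126) for x,y in[(-.02,-.042),(.02,-.042),(.02,.042),(-.02,.042)]],(0,0,255))
poly([(x,-.04+y,.162) for x,y in[(-.01,-.015),(.01,-.015),(.01,.015),(-.01,.015)]],(0,255,255))
for s in(1,-1): poly([(s*x,y,.139) for x,y in[(.014,.07),(.026,.07),(.026,.11),(.014,.11)]],(0,255,0))
cv2.imwrite("pics/w5.png",cv2.resize(cv2.convertScaleAbs(im[:330,100:540],alpha=1.5),(800,600),interpolation=cv2.INTER_CUBIC))
```

```text
[ 0.52555622 -0.03580465  0.16377758] [ 0.35758185  0.38921312 -0.88379343]
0.89 [318.9, 191.0] ((318.5, 194.0), (140.0, 125.0), 90.0)
```

View pics/w5.png

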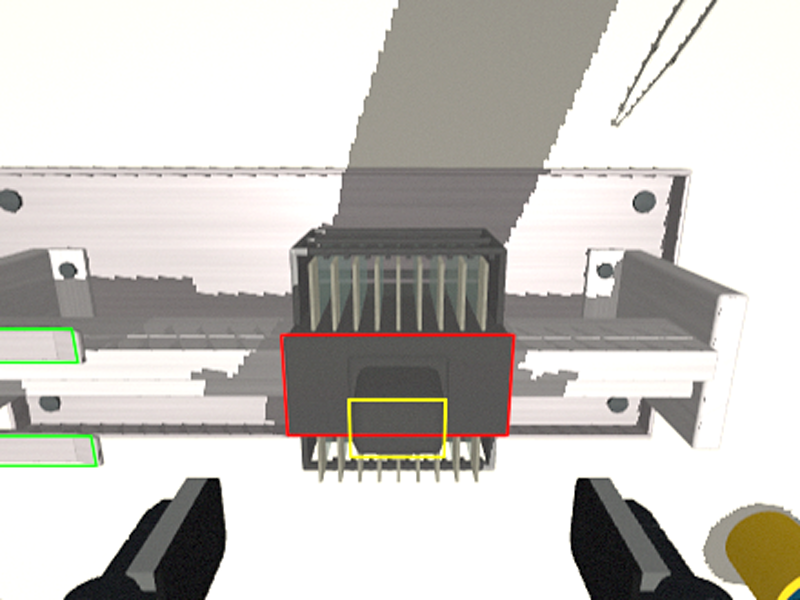

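The picture shows the carrier seated level. The model outlines coincide with the crown, the post top and both lips (about (80,345) and (98,450)). Next: close, drop behind the post, and push.

{"api": "carry_out", "payload": {"steps": "0 0.16 0 0;0 0.16 0 0;0 0.16 0 0;0 0 0 0;0 0 0 0;0 0 0 0;0 0 0 0;0 0 0 0;0 0 0.1 0;0 0 0.12 0;0 0 0.12 0;0 0 0.1 0;0 0 0.02 0;0 0 0 0;0 0 0 0", "fingers": 1}}

```text
time_s: 19.9
ee_pos: [0.517, 0.0209, 0.1094]
ee_rot: [-180.0, 0.0, -170.6]
force: [0.9, -0.0, -0.1]
opening: -0.0
gripper_force: 0.0
```

{"api": "carry_out", "payload": {"steps": "0 -0.05 0 0;0 -0.05 0 0;0 -0.05 0 0;0 -0.05 0 0;0 -0.05 0 0;0 -0.05 0 0;0 -0.05 0 0;0 -0.05 0 0;0 -0.05 0 0;0 -0.05 0 0"}}

```text
time_s: 20.9
ee_pos: [0.5265, -0.0385, 0.1092]
ee_rot: [180.0, 0.0, -170.6]
force: [-1.6, 3.7, 3.8]
opening: -0.0001
gripper_force: 2.2
```

{"api": "carry_out", "payload": {"steps": "0 -0.05 0 0;0 -0.05 0 0;0 -0.05 0 0;0 -0.05 0 0;0 -0.05 0 0;0 -0.05 0 0;0 -0.05 0 0;0 -0.05 0 0;0 -0.05 0 0;0 -0.05 0 0"}}

```text
time_s: 21.9
ee_pos: [0.5362, -0.0978, 0.1091]
ee_rot: [180.0, -0.0, -170.6]
force: [-0.7, 5.3, 3.8]
opening: 0.0001
gripper_force: 2.7
```

Run:
```python
from h import *
t=viewer.camera("top"); o=status.get_obs(); print(o["ee_pos"],o["force"])
a=np.radians(-170.65); R=np.array([[np.cos(a),-np.sin(a)],[np.sin(a),np.cos(a)]]); c=np.array([.5315,-.0756])
p=viewer.camera("wrist")
for s in spotter.silhouettes(p,"carrier_tab")[:1]:
    m=s["region"].astype(np.uint8); x,y,w,h=cv2.boundingRect(m); print(s["score"],(x,y,w,h))
    for px in [(x,y+h*.55),(x+w,y+h*.55)]: print("stand y of crown end",(R.T@(atz(p,px,.126)[:2]-c))*1e3)
```

```text
[ 0.53641704 -0.09902155  0.10908934] [-0.55052835  2.13482638  2.5717226 ]
0.72 (183, 135, 162, 176)
stand y of crown end [11.20997318 92.76134711]
stand y of crown end [11.25750777 10.21733295]
```

{"api": "carry_out", "payload": {"steps": "0 -0.05 0 0;0 -0.05 0 0;0 -0.05 0 0;0 -0.05 0 0;0 -0.05 0 0;0 -0.05 0 0;0 -0.05 0 0;0 -0.05 0 0;0 0 0 0"}}

```text
time_s: 22.95
ee_pos: [0.5443, -0.1462, 0.1091]
ee_rot: [-179.9, 0.0, -170.7]
force: [-0.7, 0.3, -0.6]
opening: -0.0001
gripper_force: 0.0
```

{"api": "carry_out", "payload": {"steps": "0 -0.016 0 0;0 -0.016 0 0;0 -0.016 0 0;0 0 0 0"}}

```text
time_s: 23.35
ee_pos: [0.545, -0.1504, 0.1092]
ee_rot: [180.0, 0.0, -170.6]
force: [0.1, 2.6, 1.5]
opening: 0.0003
gripper_force: 1.2
```

{"api": "carry_out", "payload": {"steps": "0 -0.015 0 0;0 -0.015 0 0;0 0 0 0"}}

```text
time_s: 23.65
ee_pos: [0.5454, -0.1514, 0.1093]
ee_rot: [179.7, 0.1, -170.5]
force: [-1.6, 9.4, 4.3]
opening: 0.0
gripper_force: 5.0
```

{"api": "carry_out", "payload": {"steps": "0 -0.015 0 0;0 0 0 0"}}

```text
time_s: 23.85
ee_pos: [0.5454, -0.1514, 0.1093]
ee_rot: [179.5, 0.1, -170.5]
force: [-2.0, 14.7, 6.6]
opening: 0.0003
gripper_force: 7.5
```

The tool has stopped at y -0.1514, with the force rising to 15 N. I'll check that this is the end stop and not a jam.

Run:
```python
from h import *
a=np.radians(-170.65); R=np.array([[np.cos(a),-np.sin(a)],[np.sin(a),np.cos(a)]]); c=np.array([.5315,-.0756])
print("ee stand",R.T@(np.array([.5454,-.1514])-c)*1e3)
p=viewer.camera("wrist"); cv2.imwrite("pics/w6.png",p["img"])
for n in ["carrier_tab","slide_carrier"]:
  for s in spotter.silhouettes(p,n)[:1]:
    m=s["region"].astype(np.uint8); x,y,w,h=cv2.boundingRect(m); print(n,s["score"],(x,y,w,h))
g=cv2.cvtColor(p["img"],cv2.COLOR_BGR2GRAY).astype(np.float32)
ys=np.arange(50,80,1.5)
for xx in(.017,.010):
    q=proj(p,[[*(c+R@[xx,y/1e3]),.126] for y in ys]).astype(np.float32)
    print(xx,list(zip(ys,cv2.remap(g,q[:,:1],q[:,1:],1).ravel().astype(int))))
```

```text
ee stand [-1.4004855  77.05120791]
carrier_tab 0.73 (190, 134, 155, 175)
slide_carrier 0.71 (189, 135, 156, 175)
0.017 [(np.float64(50.0), np.int64(97)), (np.float64(51.5), np.int64(96)), (np.float64(53.0), np.int64(97)), (np.float64(54.5), np.int64(97)), (np.float64(56.0), np.int64(97)), (np.float64(57.5), np.int64(99)), (np.float64(59.0), np.int64(98)), (np.float64(60.5), np.int64(98)), (np.float64(62.0), np.int64(98)), (np.float64(63.5), np.int64(91)), (np.float64(65.0), np.int64(69)), (np.float64(66.5), np.int64(70)), (np.float64(68.0), np.int64(88)), (np.float64(69.5), np.int64(94)), (np.float64(71.0), np.int64(93)), (np.float64(72.5), np.int64(93)), (np.float64(74.0), np.int64(94)), (np.float64(75.5), np.int64(94)), (np.float64(77.0), np.int64(93)), (np.float64(78.5), np.int64(92))]
0.01 [(np.float64(50.0), np.int64(110)), (np.float64(51.5), np.int64(110)), (np.float64(53.0), np.int64(111)), (np.float64(54.5), np.int64(111)), (np.float64(56.0), np.int64(111)), (np.float64(57.5), np.int64(110)), (np.float64(59.0), np.int64(111)), (np.float64(60.5), np.int64(111)), (np.float64(62.0), np.int64(110)), (np.float64(63.5), np.int64(113)), (np.float64(65.0), np.int64(70)), (np.float64(66.5), np.int64(69)), (np.float64(68.0), np.int64(86)), (np.float64(69.5), np.int64(91)), (np.float64(71.0), np.int64(92)), (np.float64(72.5), np.int64(91)), (np.float64(74.0), np.int64(92)), (np.float64(75.5), np.int64(92)), (np.float64(77.0), np.int64(91)), (np.float64(78.5), np.int64(92))]
```

Run:
```python
from h import *
a=np.radians(-170.65); R=np.array([[np.cos(a),-np.sin(a)],[np.sin(a),np.cos(a)]]); c=np.array([.5315,-.0756])
p=viewer.camera("wrist"); g=cv2.cvtColor(p["img"],cv2.COLOR_BGR2GRAY).astype(np.float32)
ys=np.arange(60,82,1.)
for xx,z in [(.017,.139),(.02,.139),(.023,.139),(-.02,.139),(.005,.126),(.0,.126)]:
    q=proj(p,[[*(c+R@[xx,y/1e3]),z] for y in ys]).astype(np.float32)
    print(xx,z,cv2.remap(g,q[:,:1],q[:,1:],1).ravel().astype(int))
# end of tray on -y side and +y side from the top camera
t=viewer.camera("top"); g=cv2.cvtColor(t["img"],cv2.COLOR_BGR2GRAY).astype(np.float32)
for sgn in(-1,1):
  for xx in(.04,.06,-.05):
    q=proj(t,[[*(c+R@[xx,sgn*y/1e3]),.018] for y in range(174,198,2)]).astype(np.float32); print(sgn,xx,cv2.remap(g,q[:,:1],q[:,1:],1).ravel().astype(int))
```

```text
0.017 0.139 [110 110 110 110 111  87  69  71  68  90  93  91  91  91  90  91  90  91
  91  94  94  94]
0.02 0.139 [112 111 111 110 111  87  69  70  69  88  92  92  91  91  90  92  92  91
  92  93  94  94]
0.023 0.139 [99 99 99 98 99 77 69 69 68 90 94 92 92 94 94 94 94 94 92 92 93 93]
-0.02 0.139 [22 25 23 22 22 23 23 23 22 22 22 22 22 21 60 58 25 23 25 44 74 20]
0.005 0.126 [111 112 113 114  70  69  68  69  69  69  69  68  71  71  69  70  70  69
  70  69  69  68]
0.0 0.126 [110 109 109 111  74  69  71  69  69  71  84  82  82  82  83  65  20  20
  17  63  82  82]
-1 0.04 [185 186 187 184 149 110 144 168 185 186 186 186]
-1 0.06 [119 164 186 187 137 125 165 178 185 185 186 186]
-1 -0.05 [153 177 178 169 148 145 151 161 176 184 188 187]
1 0.04 [93 91 87 88 88 89 87 86 84 83 82 81]
1 0.06 [90 89 89 85 84 85 83 82 81 78 79 86]
1 -0.05 [94 94 94 94 94 95 97 93 92 92 93 93]
```

{"api": "carry_out", "payload": {"steps": "0 -0.02 0 0;0 -0.02 0 0;0 0 0 0;0 0 0 0"}}

```text
time_s: 24.5
ee_pos: [0.5454, -0.1514, 0.1096]
ee_rot: [179.0, 0.1, -170.3]
force: [-4.0, 26.6, 14.9]
opening: -0.0002
gripper_force: 13.9
```

The crown's rear edge is 4.4 mm behind the lip fronts (4 mm expected at home), and it doesn't move under 27 N, so it is against the stop. Backing off and raising.

{"api": "carry_out", "payload": {"steps": "0 0.03 0 0;0 0.03 0 0;0 0.06 0 0;0 0.1 0 0;0 0.1 0 0;0 0 -0.15 0;0 0 -0.25 0;0 0 -0.25 0;0 0 -0.25 0;0 0 -0.15 0;0.15 0 0 0;0.25 0 0 0;0.15 0 0 0;0 0 0 0;0 0 0 0"}}

```text
time_s: 26.0
ee_pos: [0.4756, -0.1334, 0.2354]
ee_rot: [-180.0, 0.1, -170.6]
force: [-0.6, 0.3, 0.2]
opening: -0.0001
gripper_force: 0.0
```

Run:
```python
from h import *
a=np.radians(-170.65); R=np.array([[np.cos(a),-np.sin(a)],[np.sin(a),np.cos(a)]]); c=np.array([.5315,-.0756])
p=viewer.camera("wrist"); p=viewer.camera("wrist"); o=status.get_obs(); print(o["ee_pos"],o["force"])
g=cv2.cvtColor(p["img"],cv2.COLOR_BGR2GRAY).astype(np.float32); ys=np.arange(56,80,1.)
for xx,z in [(.02,.139),(-.02,.139),(.008,.126),(0,.126),(-.008,.126)]:
    q=proj(p,[[*(c+R@[xx,y/1e3]),z] for y in ys]).astype(np.float32); print(xx,z,cv2.remap(g,q[:,:1],q[:,1:],1).ravel().astype(int))
t=viewer.camera("top")
for n,z in [("specimen_cup",.084),("timer",.071),("tape_roll",.025)]:
    s=spotter.silhouettes(t,n); print(n,atz(t,s[0]["pixel"],z) if s else None)
```

```text
[ 0.4760925  -0.13340733  0.23516199] [ 0.21410748  0.4559182  -0.43144847]
0.02 0.139 [91 92 92 91 91 92 86 63 54 55 55 54 58 72 75 73 74 74 76 74 74 75 75 77]
-0.02 0.139 [ 66  67  67  66  66  66  67  57  16  16  17  19  15  18  20  20  19  21
  23  16  20  23  80 147]
0.008 0.126 [89 88 88 89 89 90 90 71 56 56 55 56 53 60 67 75 72 70 67 66 65 64 60 58]
0 0.126 [66 66 66 65 64 74 79 55 50 56 56 55 55 57 56 56 55 57 56 55 54 54 54 56]
-0.008 0.126 [66 67 66 66 66 67 58 44 48 54 56 57 57 56 56 56 55 57 56 56 56 54 55 55]
specimen_cup [0.62692624 0.21084837 0.084     ]
timer [ 0.61657619 -0.4058041   0.071     ]
tape_roll [ 0.41254118 -0.38328846  0.025     ]
```

The edge reads about 1 mm short from this farther view. I'll do a gentle re-push and a close check.

{"api": "carry_out", "payload": {"steps": "-0.15 0 0 0;-0.25 0 0 0;-0.15 0 0 0;0 0 0.25 0;0 0 0.25 0;0 0 0.25 0;0 0 0.2 0;0 0 0.1 0;0 0 0 0;0 -0.08 0 0;0 -0.07 0 0;0 -0.03 0 0;0 0 0 0;0 0 0 0"}}

```text
time_s: 27.7
ee_pos: [0.5441, -0.1443, 0.1095]
ee_rot: [-180.0, 0.0, -170.6]
force: [0.6, 0.1, -0.3]
opening: -0.0
gripper_force: 0.0
```

{"api": "carry_out", "payload": {"steps": "0 -0.015 0 0;0 -0.015 0 0;0 0 0 0"}}

```text
time_s: 28.0
ee_pos: [0.5445, -0.1476, 0.1091]
ee_rot: [-180.0, 0.0, -170.6]
force: [0.1, 0.7, -0.1]
opening: 0.0002
gripper_force: 0.0
```

{"api": "carry_out", "payload": {"steps": "0 -0.015 0 0;0 -0.015 0 0;0 0 0 0"}}

```text
time_s: 28.3
ee_pos: [0.5451, -0.1513, 0.1091]
ee_rot: [-180.0, 0.0, -170.6]
force: [1.1, -0.7, -0.4]
opening: -0.0
gripper_force: 0.0
```

There is no contact until -0.1513, so the carrier never rebounded. I'll press once lightly, then withdraw and hand in.

{"api": "carry_out", "payload": {"steps": "0 -0.015 0 0;0 -0.015 0 0;0 0 0 0;0 0 0 0"}}

```text
time_s: 28.7
ee_pos: [0.5451, -0.1514, 0.1091]
ee_rot: [179.6, 0.0, -170.5]
force: [-1.9, 8.8, 3.7]
opening: 0.0001
gripper_force: 4.7
```

{"api": "carry_out", "payload": {"steps": "0 0.02 0 0;0 0.02 0 0;0 0.06 0 0;0 0.1 0 0;0 0.1 0 0;0 0 -0.15 0;0 0 -0.25 0;0 0 -0.25 0;0 0 -0.25 0;0 0 -0.15 0;0.15 0 0 0;0.25 0 0 0;0.15 0 0 0;0 0 0 0;0 0 0 0"}}

```text
time_s: 30.2
ee_pos: [0.4749, -0.1294, 0.2354]
ee_rot: [-180.0, 0.1, -170.6]
force: [0.2, -0.0, -0.2]
opening: -0.0002
gripper_force: 0.0
```

```bash
python3 -c "
from h import *
o=status.get_obs(); print(o['ee_pos'],o['force'],o['time_s']); print(job.finish_job())"
```

```text
[ 0.47494726 -0.12944261  0.23540269] [ 0.15692423 -0.0071867  -0.19033599] 30.2
the job is handed in; nothing more can be done
None
```

The carrier went fully down on the rail at the first try, was pushed under the lips and arch until it was against the end stop, and the job was handed in at 30.2 s with the arm clear of everything.

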